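Hold the bolt head while the press clamp is nutted up

TASK

Lower the hinged lid of the small block press fully shut, so that the slotted arm on the lid drops over the clamp bolt. The battery nut driver on the near side is running slowly, and the whole bolt just turns round with its nut: once the lid is down, reach down into the narrow gap behind the bracket, grasp the hidden hexagon bolt head and hold it from turning until the nut has run up tight. Finish while still firmly holding the head still; do not knock the other things about.

Things in the scene. Friction and masses are not known exactly. Their poses are not given: they have to be found in the camera images.
- press: Small block press screwed to the bench. Origin on the bench under the tray; +x points away from the robot along bolt axis and hinge line, +y left from bracket to tray, z up. Steel base plate 200 x 330 x 8 mm; at its left a grey tray with lid, x -90..90, y -20..150 mm, rim 58 mm above the bench; at its right the clamp bracket, bolt axis at y = -100 mm.
- bracket_gap (a point): Middle of the gap's mouth between the bracket's two parallel upright dark steel cheeks, 92 mm above the bench. Gap 46 mm wide along the press's x, open above and at both y sides, floor 16 mm above the bench. Each cheek 8 mm thick, 70 mm wide along y. Tray wall 80 mm to the left of this point.
- nut_driver_top (a point): Top of the black battery nut driver (fixed, always running) that lies along the press's x in two saddles on the near (-x) side of the bracket, 60 to 246 mm before the press origin, 58 mm wide, top 95 mm above the bench. It needs no handling.
- press_lid (a joint): Lid angle: 0 = fully shut, flat on the tray; grows as it opens upward, at most 1.2 rad. Starts at 0.7 to 1.05. Stiff friction hinge: the lid stays at whatever angle it is left; 3 to 10 N at the handle moves it down.
- lid_hinge (a point): Middle of the lid's hinge line, on the left side of the tray, 60 mm above the bench; the line runs along the press's x axis. The lid is a plate 184 mm along the line, 12 mm thick, reaching 173 mm from it; shut, its top face is 70 mm above the bench.
- lid_handle (a point): Middle of the lid's handle: round steel bar, 11 mm diameter, 66 mm straight, parallel to the hinge line, centre 38 mm off the lid's top face, 130 mm from the hinge line along the lid, 35 mm to the far (+x) side of the hinge-line middle. With the lid shut it is 108 mm above the bench.
- slot (a point): Slot near the end of the lid's clamp arm, an upright 8 mm dark steel plate sticking out 112 mm from the lid's free edge, 285 mm from the hinge line in all; slot 19 mm wide, open downwards. With the lid shut the slot sits over the bolt between nut and near cheek and the arm's top is 90 mm above the bench.
- bolt_head (a point): Centre of the hidden head: steel hexagon, 24 mm across flats, 16 mm long along its axis (level, along the press's x), 70 mm above the bench, mid-gap (14 mm of spacer before it, 16 mm free behind). Turns about 2.4 rad/s with the nut, 0.12 N m, until held; squeezed level along the press's y with 20 N or more its flats swing parallel to the jaws by themselves.
- clamp_bolt: The clamp bolt with that head: turns only about its own axis (the press's x axis). Origin on the bolt axis, 6 mm beyond (+x of) the head's centre.
- nut_run (a joint): How far the nut has run along the bolt's thread, rad: starts at 0, stays put while the bolt turns with the nut, grows at about 1 rad/s while the head is held (6 to 7 s in all) as the nut flattens its disc springs, and stops at 6.6 when it is tight; the driver then keeps pulling on the bolt.
- ink_tin: Bystander: ink tin, 70 mm diameter, 48 mm high, to the right of the press. Origin under its centre.
- brayer: Bystander: small ink roller with a wooden handle, 121 x 168 x 37 mm, lying to the right of the nut driver. Origin under its centre.
- tape_roll: Bystander: roll of white cloth tape, 80 mm diameter, 24 mm high, beyond the press. Origin under its centre.

How it is judged:
By the outcome, as a careful person would: the job done as asked, in the order asked, and still so for the second after the job is handed in, while the arm keeps its last pose, push and grip.
It also fails if it takes over 64 s, if anything falls off the work surface, if the arm or the gripper's body presses on something with over 40 N, if the wrist force passes 120 N, or if a joint passes its speed limit or range.

ROBOT

A 6-joint arm with a two-finger parallel gripper is mounted at the origin on a cart in front of the work surface, level with it; the furniture and walls round the work are solid. World frame = base frame: x ahead of the robot, y to its left, z up, the work surface at z = 0. Lengths are in mm, angles in rad, forces in N, time in s.
With the tool pointing down it reaches from about 275 to 825 mm from the base axis. Payload 5.2 kg.
Tool frame: the origin (TCP) lies at the very end of the fingers, on their centre line; the grasp point (between the pads) lies 19 mm behind it; z points along the fingers, y is the direction in which the jaws open and shut (so a half turn about z gives the same grasp; the last joint's range is limited). The gripper opens to 93 mm and grips with 3 to 60 N. Pads are 15 mm wide; open, the fingers measure 128 mm over their backs; the gripper's body (75 mm by 188 mm) begins 65 mm behind the grasp point.
Start: joints at [-1.428, 0.259, 1.535, -0, 1.348, -0.203], TCP at [186.443, -517.44, 218.653] pointing down, gripper open.
Joint ranges: [-3.14, 3.14], [-0.91, 2.08], [0.19, 2.58], [-1.22, 4.36], [0.22, 2.71], [-3.12, 3.12]. Speed limits (rad/s): [2.57, 2.57, 3.14, 3.14, 3.14, 3.14].

INTERFACE

Orientations are given as [roll, pitch, yaw] about the fixed x, y, z axes, in that order (R = Rz(yaw) Ry(pitch) Rx(roll)).
In Python, from bench import robot gives the robot as it stands. The module is installed in compiled form; this text tells all that it offers. Calls block until the motion is done:
- robot.move_ptp(position, orientation): joint-space move of the TCP to a pose.
- robot.move_linear(position, ori=None, speed=150, f_stop=None): straight line of the TCP; ori=None keeps the orientation; speed is the mean speed in mm/s. With f_stop (N) it stops when the force on the tool has changed by that much, and returns True; else False.
- robot.move_j(angles): joint-space move.
- robot.move_gripper(opening): opening from 0.0 (shut) to 1.0 (fully open); the grip force is fixed at half the most; returns when the fingers have stopped.
- robot.sleep(seconds).
- robot.inverse_kinematics(position, orientation): joint angles nearest the present ones, or None.
- robot.get_image(name): name is "scene" or "top"; returns a dict with "img" (420x560x3 uint8, blue, green, red), "fovy" (degrees; the focal length in pixels is half the picture's height over the tangent of half this angle, whatever the lens; pixels are square), "cx", "cy" (the principal point, pixels), "eye" and "orientation" of the camera in the world. Camera axes: x right, y down, z forward; pixel columns grow to the right and rows downward; lengths in mm; the calibration is good to about 2 mm. A picture is of the moment at which its call begins. There is no depth.
A pose or a line that the arm cannot do raises robot.MotionError and nothing moves.
- robot.hand_in(): hands the job in, once; it reports no verdict.
Readings, each from a call of its own:
- robot.current_t(): time.
- robot.current_qpos(): joint angles.
- robot.current_joint_vel(): joint speeds.
- robot.current_joint_efforts(): joint torques, N m.
- robot.current_tcp_pos(): TCP position.
- robot.current_eef_rot(): TCP orientation.
- robot.current_contact_force(): force on the tool from outside, world axes, zero at the start.
- robot.current_ft_torque(): the same for the moment, N m.
- robot.current_gripper_width(): opening from 0.0 (shut) to 1.0 (fully open).
Only numpy, scipy, OpenCV 4.12 (cv2) and the standard library are available. Lean on these libraries where they do the work, as an engineer would, in place of code of your own. Each camera call takes 0.05 s, during which the arm holds its last target. There are 200 camera calls.

## Working session

There is one attempt and no reset: what is moved stays moved. The work goes in short steps, each a Python script; the robot and the scene stay as the last script left them, time stands still between calls to the robot, and variables do not carry over. Pictures are saved under pics/ and viewed, on a budget of 10 in all, crops included, one or two more only if the job needs it, and the job is handed in when it is done.

```bash
mkdir -p pics; python3 - <<'E'
from bench import robot
import cv2,pickle
for n in("scene","top"):
    d=robot.get_image(n);cv2.imwrite(f"pics/{n}0.png",d["img"]);pickle.dump(d,open(f"{n}0.pkl","wb"))
    print({k:v for k,v in d.items() if k!="img"})
print(robot.current_t(),robot.current_eef_rot())
E
```

```text
{'fovy': 50.03286255803222, 'cx': 282.73947695432526, 'cy': 215.16270367279387, 'eye': array([ 99.11404506, 835.37915737, 710.79310239]), 'orientation': array([-2.13347836,  0.02465189, -2.64252089])}
{'fovy': 43.91880914580997, 'cx': 277.35789442022246, 'cy': 209.38938210548397, 'eye': array([ 384.80098354,  -10.02088262, 1408.9375697 ]), 'orientation': array([-2.9944108 ,  0.01524117, -1.59346246])}
0.1 [-3.13999847e+00 -2.95821181e-04  3.45811460e-01]
```

View pics/scene0.png

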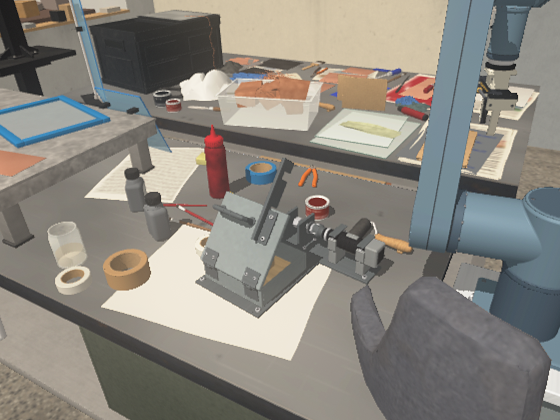

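View pics/top0.png

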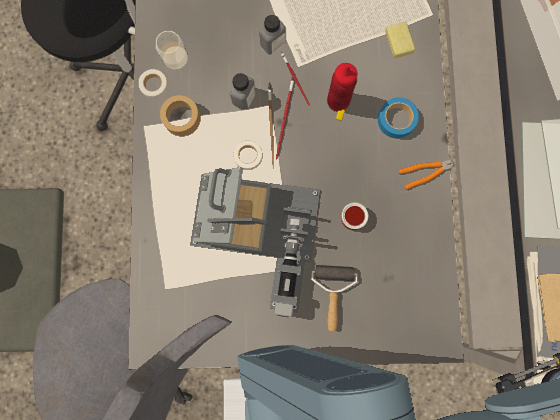

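The top view shows the press at about (255,218), its bracket at (297,222) and the driver at (285,285). The lid is open and its handle is near (220,188). I'll zoom both views.

```bash
python3 - <<'E'
import cv2
a=cv2.imread("pics/top0.png")[155:325,180:350];b=cv2.imread("pics/scene0.png")[150:315,190:415]
A=cv2.resize(a,None,fx=3.5,fy=3.5,interpolation=2)
cv2.imwrite("pics/topz.png",A)
cv2.imwrite("pics/scenez.png",cv2.resize(b,None,fx=3.5,fy=3.5,interpolation=2))
E
```

```text
(no output)
```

View pics/topz.png

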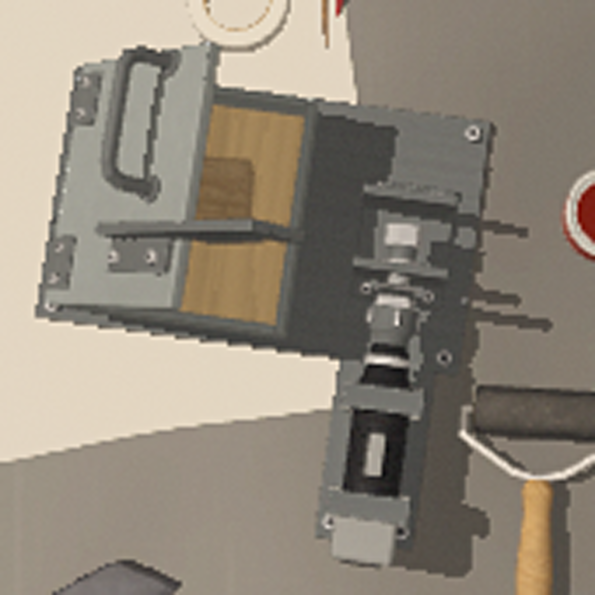

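View pics/scenez.png

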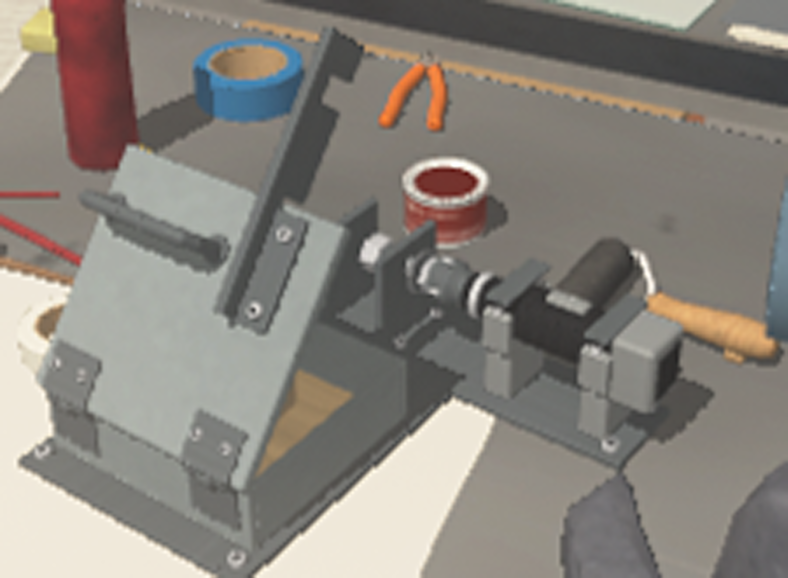

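```bash
cat > h.py <<'E'
import numpy as np,pickle
from scipy.spatial.transform import Rotation as R
O={"top":(180,155),"scene":(190,150)}
C={n:pickle.load(open(f"{n}0.pkl","rb")) for n in O}
def ray(n,u,v,z=True):
    d=C[n]; 
    if z: u,v=O[n][0]+(u+.5)/3.5-.5,O[n][1]+(v+.5)/3.5-.5
    f=210/np.tan(np.radians(d["fovy"]/2))
    r=R.from_euler("xyz",d["orientation"]).apply([(u-d["cx"])/f,(v-d["cy"])/f,1])
    return d["eye"],r/np.linalg.norm(r)
def onz(n,u,v,z):
    e,r=ray(n,u,v); return e+r*(z-e[2])/r[2]
def tri(p,q):
    e1,r1=ray("top",*p);e2,r2=ray("scene",*q)
    s=np.linalg.lstsq(np.c_[r1,-r2],e2-e1,rcond=None)[0]
    a,b=e1+s[0]*r1,e2+s[1]*r2
    return (a+b)/2,np.linalg.norm(a-b)
E
python3 - <<'E'
from h import *
np.set_printoptions(precision=1,suppress=True)
for k,n,u,v,z in [("tray far right","top",318,102,58),("tray near right","top",284,336,58),
 ("cheekN l","top",354,263,92),("cheekN r","top",447,274,92),("cheekF l","top",365,186,92),("cheekF r","top",461,195,92),
 ("plate FR","top",495,122,8),("plate left far","scene",20,460,8),("plate near left","scene",235,575,8),
 ("head","top",401,235,82),("driver far","top",388,375,90),("driver near","top",364,545,90),("cheekF tipR s","scene",375,200,92),("cheekN tip s","scene",433,224,92)]: print(k,onz(n,u,v,z))
print("handle far",tri((132,53),(85,198)));print("handle near",tri((112,183),(215,252)))
print("arm tip top",tri((100,230),(335,30)))
print("lid free edge far corner",tri((212,44),(130,148)))
print("lid free near corner",tri((178,310),(350,225)))
E
```

```text
tray far right [654.3  22.6  58. ]
tray near right [478.5  51.4  58. ]
cheekN l [527.9  -1.9  92. ]
cheekN r [518.2 -69.1  92. ]
cheekF l [584.2 -11.3  92. ]
cheekF r [575.8 -81.1  92. ]
plate FR [ 644.9 -114.     8. ]
plate left far [693.9 217.6   8. ]
plate near left [505.6 243.9   8. ]
head [548.7 -36.8  82. ]
driver far [446.4 -24.5  90. ]
driver near [326.5  -4.2  90. ]
cheekF tipR s [568.7 -72.2  92. ]
cheekN tip s [514.8 -60.7  92. ]
handle far (array([666.8, 146.9, 186.1]), np.float64(1.0255454657758982))
handle near (array([570.3, 158. , 180.3]), np.float64(15.295256058964586))
arm tip top (array([506.1, 138.2, 338.3]), np.float64(39.81650849121483))
lid free edge far corner (array([669.5,  90.9, 194.5]), np.float64(0.43331278329944134))
lid free near corner (array([488.3, 115.7, 197.6]), np.float64(1.1534505797039851))
```

```bash
cat >> h.py <<'E'
yaw=-0.145; ex=np.array([np.cos(yaw),np.sin(yaw)]); ey=np.array([-ex[1],ex[0]])
P0=np.array([569.3,56.8])
def W(x,y,z): return np.r_[P0+x*ex+y*ey,z]
E
python3 - <<'E'
from h import *
from bench import robot
np.set_printoptions(precision=2,suppress=True)
print("cheekF",tri((461,195),(375,200)),"cheekN",tri((447,274),(433,224)),"head",tri((401,235),(376,250)))
r=152; A=lambda a:W(75,150-r*np.cos(a)+10*np.sin(a),60+r*np.sin(a)+10*np.cos(a))
for psi in (yaw-np.pi/2,yaw+np.pi/2,yaw,yaw+np.pi):
    print(psi,[robot.inverse_kinematics(p,[np.pi,0,psi]) for p in (W(75,77,420),A(1),A(0),W(-4,-100,150),W(-4,-100,51))])
E
```

```text
cheekF (array([575.47, -82.05,  85.04]), np.float64(2.898752558716045)) cheekN (array([518.82, -69.38,  85.99]), np.float64(0.0058394020299282635)) head (array([549.96, -36.92,  72.75]), np.float64(0.17461851689411798))
-1.7157963267948966 [array([ 0.02,  0.46,  0.78,  0.  ,  1.91, -2.98]), array([ 0.02,  0.48,  1.27,  0.  ,  1.39, -2.98]), array([-0.1 ,  0.55,  1.48, -0.  ,  1.12, -3.1 ]), array([-0.28,  0.32,  1.63, -0.  ,  1.19,  3.01]), array([-0.28,  0.43,  1.74, -0.  ,  0.97,  3.01])]
1.4257963267948965 [array([ 0.02,  0.46,  0.78, -0.  ,  1.91,  0.16]), array([ 0.02,  0.48,  1.27, -0.  ,  1.39,  0.16]), array([-0.1 ,  0.55,  1.48, -0.  ,  1.12,  0.04]), array([-0.28,  0.32,  1.63,  0.  ,  1.19, -0.13]), array([-0.28,  0.43,  1.74, -0.  ,  0.97, -0.13])]
-0.145 [array([ 0.02,  0.46,  0.78, -0.  ,  1.91,  1.73]), array([ 0.02,  0.48,  1.27, -0.  ,  1.39,  1.73]), array([-0.1 ,  0.55,  1.48, -0.  ,  1.12,  1.61]), array([-0.28,  0.32,  1.63, -0.  ,  1.19,  1.44]), array([-0.28,  0.43,  1.74, -0.  ,  0.97,  1.44])]
2.996592653589793 [array([ 0.02,  0.46,  0.78,  0.  ,  1.91, -1.41]), array([ 0.02,  0.48,  1.27,  0.  ,  1.39, -1.41]), array([-0.1 ,  0.55,  1.48,  0.  ,  1.12, -1.53]), array([-0.28,  0.32,  1.63,  0.  ,  1.19, -1.7 ]), array([-0.28,  0.43,  1.74,  0.  ,  0.97, -1.7 ])]
```

```bash
python3 - <<'E'
from h import *
from bench import robot
import cv2
np.set_printoptions(precision=2,suppress=True)
r=152; A=lambda a:W(75,150-r*np.cos(a)+10*np.sin(a),60+r*np.sin(a)+10*np.cos(a))
o=[np.pi,0,1.4258]
robot.move_gripper(0)
p=robot.current_tcp_pos(); robot.move_linear([p[0],p[1],400],speed=250)
robot.move_ptp(A(1.0)+[0,0,210],o)
robot.move_linear(A(1.0),speed=150,f_stop=20)
f0=robot.current_contact_force()
for a in np.arange(.87,.05,-.12):
    s=robot.move_linear(A(a),speed=60,f_stop=35); print(round(a,2),s,robot.current_contact_force()-f0)
    if s: break
else:
    s=robot.move_linear(A(0)-[0,0,4],speed=30,f_stop=28); print(s,robot.current_contact_force()-f0,robot.current_tcp_pos(),A(0))
print(robot.current_t())
d=robot.get_image("scene");cv2.imwrite("pics/s1.png",cv2.resize(d["img"][150:320,180:420],None,fx=3.2,fy=3.2,interpolation=2))
E
```

```text
0.87 False [-0.51 -0.33  0.09]
0.75 False [0.48 0.61 0.41]
0.63 False [-0.16  0.44 -0.18]
0.51 False [-0.16  0.1   1.01]
0.39 False [ 0.76 -0.21 -0.47]
0.27 False [-0.06 -0.68 -0.4 ]
0.15 False [-0.38  0.08  0.81]
True [-0.62 -0.85  4.53] [643.61  44.4   70.82] [643.22  43.98  70.  ]
10.75
```

View pics/s1.png

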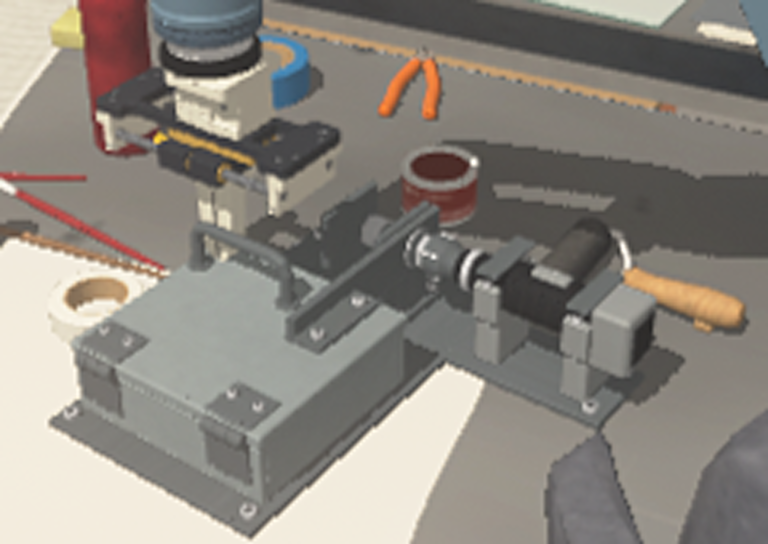

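The lid looks shut and the arm is over the bolt. I'll press once more to check the stop height, then go to the gap.

```bash
python3 - <<'E'
from h import *
from bench import robot
import cv2
np.set_printoptions(precision=2,suppress=True)
p=robot.current_tcp_pos(); print(robot.move_linear([p[0],p[1],67],speed=20,f_stop=35),robot.current_tcp_pos())
robot.move_linear([p[0],p[1],230],speed=200)
G=np.array([551,-40]); o=[np.pi,0,yaw]
robot.move_ptp([*G,200],o)
robot.move_gripper(.68); print(robot.current_gripper_width())
robot.move_linear([*G,120],speed=150,f_stop=15)
d=robot.get_image("top");a=d["img"]
e=robot.get_image("scene")["img"]
cv2.imwrite("pics/m2.png",np.hstack([cv2.resize(a[150:300,190:350],(400,375),interpolation=2),cv2.resize(e[150:300,240:400],(400,375),interpolation=2)]))
print(robot.current_t(),robot.current_tcp_pos(),robot.current_contact_force())
E
```

```text
False [643.64  44.41  70.63]
0.6802793709771852
15.2417 [551.99 -40.26 121.28] [0.45 0.16 1.1 ]
```

View pics/m2.png

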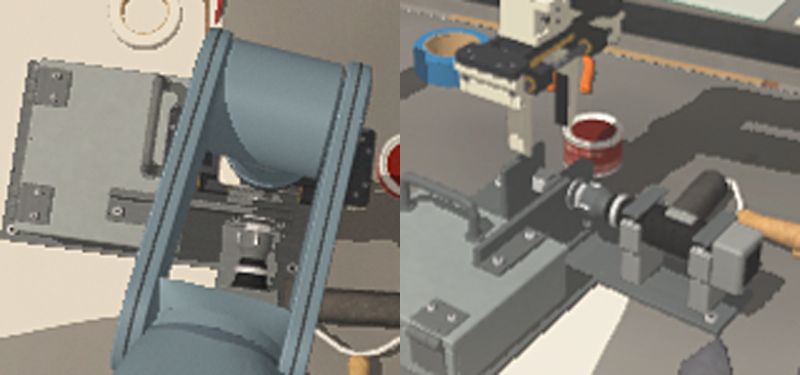

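The fingers are above the gap, straddling it along y, and the lid stays flat. Next I descend and grip.

```bash
python3 - <<'E'
from h import *
from bench import robot
import cv2
np.set_printoptions(precision=2,suppress=True)
s=robot.move_linear([550,-40,50],speed=80,f_stop=12)
print(s,robot.current_tcp_pos(),robot.current_contact_force())
if not s:
    robot.move_gripper(0); 
    for i in range(4):
        print(robot.current_t(),robot.current_gripper_width()*93,robot.current_tcp_pos(),robot.current_contact_force(),robot.current_ft_torque()); robot.sleep(.4)
E
```

```text
False [550.46 -40.12  50.46] [-0.21  1.3   0.73]
16.9667 25.515794836247274 [550.16 -39.36  50.24] [0.52 3.16 2.54] [ 0.84  0.03 -0.04]
17.3667 25.285270189386456 [550.16 -39.38  50.25] [0.5  5.01 4.04] [ 0.99 -0.06 -0.05]
17.7667 25.934838769088394 [550.15 -39.37  50.25] [0.12 5.58 4.23] [ 1.02 -0.06  0.02]
18.1667 25.344233275204807 [550.12 -39.35  50.21] [0.48 4.78 3.99] [ 0.98 -0.04 -0.02]
```

```bash
python3 - <<'E'
from h import *
from bench import robot
import cv2
np.set_printoptions(precision=2,suppress=True)
ims=[]
for i in range(8):
    print(robot.current_t(),robot.current_gripper_width()*93,robot.current_tcp_pos(),robot.current_contact_force(),robot.current_ft_torque())
    if i in(0,7): ims.append(cv2.resize(robot.get_image("scene")["img"][170:290,250:390],(400,343),interpolation=2))
    robot.sleep(1.2)
cv2.imwrite("pics/m3.png",np.hstack(ims))
E
```

```text
18.5667 25.530081982836148 [550.15 -39.37  50.22] [-0.49  5.47  3.66] [ 1.03 -0.07  0.  ]
19.8167 26.025697230196638 [550.12 -39.35  50.2 ] [0.51 4.78 4.62] [ 1.05 -0.04 -0.03]
21.0167 25.394217251621193 [550.16 -39.38  50.24] [0.88 4.97 3.41] [ 0.98 -0.03 -0.06]
22.2167 25.51459675055954 [550.15 -39.39  50.24] [0.85 5.16 4.47] [ 1.   -0.01 -0.02]
23.4167 25.657779923889585 [550.13 -39.36  50.24] [-0.08  5.56  3.79] [ 1.09 -0.05 -0.04]
24.6167 25.874655202042565 [550.13 -39.35  50.22] [-0.06  4.72  3.09] [ 1.03 -0.05 -0.02]
25.8167 25.11320323939891 [550.15 -39.35  50.23] [-0.83  5.46  2.85] [ 1.   -0.03  0.02]
27.0167 25.820337330747517 [550.16 -39.36  50.23] [0.64 4.59 3.82] [ 1.05 -0.01 -0.03]
```

View pics/m3.png

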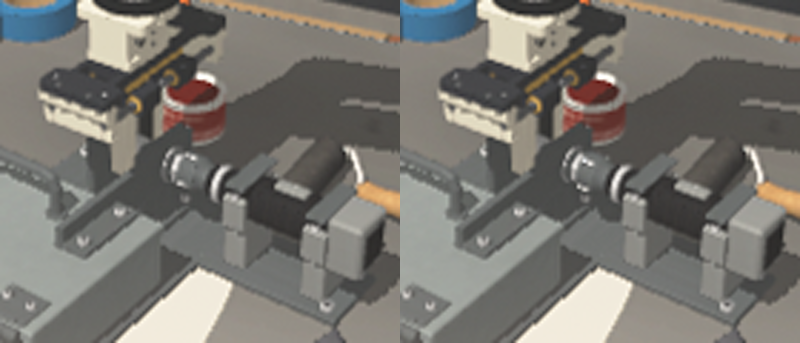

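```bash
python3 - <<'E'
from h import *
from bench import robot
import cv2
ims=[]
for i in range(5):
    ims.append(robot.get_image("scene")["img"].astype(int)); robot.sleep(.35)
S=(slice(215,242),slice(305,335)); B=(slice(245,275),slice(350,385)); T=(slice(190,215),slice(303,333)); L=(slice(215,260),slice(255,290))
for i in range(1,5):
    D=abs(ims[i]-ims[0]); print([(round(D[k].mean(),2),D[k].max()) for k in(S,B,T,L)])
d0=abs(ims[0]-C["scene"]["img"]); print("tin vs start",d0[T].mean(), "brayer",d0[232:250,380:412].mean())
print(robot.current_t(),robot.current_gripper_width()*93)
E
```

```text
[(np.float64(0.46), np.int64(2)), (np.float64(0.45), np.int64(3)), (np.float64(0.5), np.int64(2)), (np.float64(0.42), np.int64(2))]
[(np.float64(0.48), np.int64(3)), (np.float64(0.45), np.int64(3)), (np.float64(0.47), np.int64(2)), (np.float64(0.44), np.int64(2))]
[(np.float64(0.45), np.int64(2)), (np.float64(0.46), np.int64(2)), (np.float64(0.5), np.int64(11)), (np.float64(0.42), np.int64(2))]
[(np.float64(0.46), np.int64(3)), (np.float64(0.46), np.int64(3)), (np.float64(0.48), np.int64(3)), (np.float64(0.43), np.int64(2))]
tin vs start 27.603555555555555 brayer 5.406828703703703
30.2667 25.482403090305677
```

```bash
python3 -c "
from bench import robot
robot.hand_in()"
```

```text
the job is handed in; nothing more can be done
```

The lid is shut with its slotted arm over the bolt, and the nut appears to have run up tight. I handed the job in at about 30 s, with the gripper still holding the bolt head.

- **Lid:** I pushed it down with closed fingers. It met a firm stop with the fingertips at about 70.6 mm, against 70 mm nominal for fully shut. A second, harder push moved it only 0.2 mm, and in the pictures it lies flat.
- **Bolt head:** I gripped it level along the press's y. For the 13 s from gripping to hand-in the pose and jaw opening held steady, with no cyclic change as a turning hexagon would give. The opening read about 25.5 mm where the flats are 24 mm. I took the difference as finger give and sensor noise and did not check it further.
- **Nut:** Five pictures over the last 2 s showed no change at the driver socket beyond image noise. I read that as the nut being tight, but `nut_run` itself could not be read.
- **Forces:** After gripping, a side force of about 5 N remained because the gripper sat about 0.7 mm off centre. I left it rather than disturb the hold.
- **Other things:** I saw no contact with the tin, brayer or tape in the pictures. My before/after picture comparison for the tin and brayer settled nothing, because the arm and its shadow changed that area. I ran no such comparison for the tape.

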